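Serve the walnut from the nut carousel

TASK

Turn the wooden nut carousel by its upright peg until the compartment with the walnut (the big nut, not the small hazelnut) faces the spout, then raise the bar at the back so that the carousel tips and the walnut rolls down the spout into the bowl, and lower the carousel level again. Do not touch the nuts themselves, and leave the hazelnut in the carousel.

Things in the scene. Friction and masses are not known exactly. Their poses are not given: they have to be found in the camera images.
- nut_stand: Wooden stand, fixed to the worktop, with a tipping cradle that carries the round carousel (axis vertical). Origin on the worktop below that axis; x points level to the spout (chute 70 mm wide, end 168 mm out, 0.14 m high), z up. The cradle's ring wall (109 mm radius, top 0.179 m high) has a 40 degree gap at the spout.
- carousel (a joint): Turn of the carousel about the stand's z, rad: counter-clockwise from above is plus, -3.2 to 3.2, light friction, stays where left. Three open 120 degree compartments, 100 mm radius, floor 0.143 m high, its rim rising 6 mm. At 0 the empty one faces the spout, the nuts' middles at +2.09 and -2.09 rad from it; each empties well if centred on the spout within 15 degrees. Starts at -0.4 to 0.4.
- turn_peg (a point): Grip point of the upright round steel peg that turns the carousel, 16 mm diameter, on top of a divider 70 mm from the axis, opposite the middle of the empty compartment (the nuts' compartments are centred 60 degrees to either side of it). Peg from 0.183 to 0.235 m high, this point at 0.215 m. It can turn in the fingers.
- lift_bar (a point): Middle of the level steel bar that lifts the back of the cradle: 12 mm thick, 90 mm long between two bent arms, along the stand's y, on the side away from the spout, 155 mm from the carousel's axis and 0.205 m high when level, free below. It can turn in the fingers.
- cradle (a joint): Tip of cradle and carousel towards the spout, rad: 0 level (it falls back there by its weight), at most 0.52. Hinge line along the stand's y, 60 mm from the carousel's axis on the spout side, 0.125 m high: the bar swings up and forward about it on an arc of 229 mm radius. Lifting takes about 2 to 3 N. The walnut rolls out from about 0.2 on.
- walnut_center (a point): Centre of the walnut, a wrinkled brown ball of 36 mm with a pale seam, 20 g, loose in one compartment.
- hazelnut_center (a point): Centre of the hazelnut, a smooth brown nut of 21 mm, 12 g, loose in another compartment.
- bowl: Open round mixing bowl, 172 mm across, 66 mm high, loose on the worktop below the spout's end. Origin at the centre of its underside, z up.

How it is judged:
By the outcome, as a careful person would: the job done as asked, in the order asked, and still so for the second after the job is handed in, with the robot touching nothing.
It also fails if it takes over 56 s, if anything falls off the work surface, if the arm or the gripper's body presses on something with over 40 N, if the wrist force passes 120 N, or if a joint passes its speed limit or range.

ROBOT

A 6-joint arm with a two-finger parallel gripper is mounted at the origin on a cart in front of the work surface, level with it; the furniture and walls round the work are solid. World frame = base frame: x ahead of the robot, y to its left, z up, the work surface at z = 0. Lengths are in m, angles in rad, forces in N, time in s.
With the tool pointing down it reaches from about 0.375 to 0.975 m from the base axis. Payload 3.8 kg.
Tool frame: the origin (TCP) lies at the very end of the fingers, on their centre line; the grasp point (between the pads) lies 19 mm behind it; y points along the fingers, z is the direction in which the jaws open and shut, and the axes are right-handed (so a half turn about y gives the same grasp; the last joint's range is limited). The gripper opens to 85 mm and grips with 20 to 120 N. Pads are 22 mm wide; open, the fingers measure 114 mm over their backs; the gripper's body (76 mm by 85 mm) begins 54 mm behind the grasp point. The pads swing forward as they close: fully open they stand 13 mm farther back than shut.
Start: joints at [-0.037, 0.264, 1.604, -0, 1.274, -0.037], TCP at [0.675, -0, 0.231] pointing down, gripper open.
Joint ranges: [-2.63, 2.63], [-0.94, 2.18], [0.31, 2.57], [-1.31, 4.45], [0, 2.66], [-2.55, 2.55]. Speed limits (rad/s): [2.57, 2.57, 3.14, 3.14, 3.14, 3.14].

INTERFACE

Orientations are given as a rotation vector (axis times angle).
In Python, from cell import r gives the robot as it stands.
- The arm moves only by the shell command python3 -m crank 'ROWS' [FORCE]. ROWS is JSON, a list of rows, each a list of 3 entries, a list of its own where there are three numbers: the shift along the world's x, y, z as a fraction of full scale, then the turn about the world's z as a fraction of full scale, then the opening, from -1 (shut) to 1 (fully open), so that 0 is half open. A call has 1 to 8 rows; each row is the pose to reach, as a shift and turn from the pose measured when the call began; what a row does not reach only later rows make up. Full scale, the value 1, is 60 cm for a shift and pi/2 rad for a turn. A row lasts 1/8 s, in which the tool goes at most 62.5 mm and 10.7 degrees, less where a joint would pass 70% of its speed; a pose out of reach is approached as far as the arm can. A call with a number of a shift or a turn outside -1 to 1 is refused whole. A call with a gripper value outside its range is refused whole. The fingers move at their own pace and stop on an object; FORCE is the grip in N (left out, the last holds). Time passes only in rows, so rows that repeat a pose let the fingers close. It gives the time, the measured TCP pose, the force and the opening at its end, in the units of the state.
- r.observe(): the state, without advancing time (a new reading comes with each control period).
- r.capture(name): name is "scene" or "side" or "wrist"; returns a dict with "pixels" (384x512x3 uint8, red, green, blue), "intrinsics" (3x3 intrinsics, pixels), "D" ([k1, k2, p1, p2, k3] as OpenCV has them; the pictures are not rectified), "R" (3x3) and "t" (3): a world point X has camera coordinates R X + t; the wrist camera has in their place "hand_eye" (4x4, takes a point from camera to tool coordinates, whose origin is the TCP and whose axes are the tool frame's). Camera axes: x right, y down, z forward; pixel columns grow to the right and rows downward; lengths in m; the calibration is good to about 2 mm. A picture is of the moment at which its call begins: read the wrist's pose just before it. There is no depth.
- r.hand_in(): hands the job in, once; it reports no verdict.
Trained networks look in a picture, given as the dict that the camera call returned (one of the last four; its "shot" number tells which), for a name from the list of things; names that differ only in an ending like _2 or _b are one class to them, and where a whole thing is asked for, a point or a joint stands for the part that bears it (a point fixed in the world has none). Each returns a list of dicts, best first, with "conf" (0 to 1); they miss things now and then, are a little off and sometimes report something else, mostly with a low value. They report only what shows in the picture. A call takes as long as a camera call.
- r.recognise(picture, thing): "centre" ([x, y, z] in m, in world coordinates, good to about 4 mm: the middle of the surface that is visible of it).
- r.silhouettes(picture, thing): "region" (384x512 bool, what is visible of it).
The state is a dict: "time_s": time; "joint_pos": joint angles; "joint_vel": joint speeds; "joint_efforts": joint torques, N m; "position": TCP position; "orientation": TCP orientation; "ft_force": force on the tool from outside, world axes, zero at the start; "moment": the same for the moment, N m; "grip_width": finger opening in m.
Only numpy, scipy, OpenCV 4.12 (cv2) and the standard library are available. Lean on these libraries where they do the work, as an engineer would, in place of code of your own. Each camera call takes 0.05 s, during which the arm holds its last target.

## Working session

There is one attempt and no reset: what is moved stays moved. The work goes in short steps, Python scripts to look and compute and a shell command to move; the robot and the scene stay as the last step left them, time stands still between calls to the robot, and variables do not carry over. Pictures are saved under pics/ and viewed, and the job is handed in when it is done.

```bash
ls; mkdir -p pics; cat > h.py <<'E'
import cv2, numpy as np
from cell import r
def save(p,n): cv2.imwrite('pics/'+n+'.png', cv2.cvtColor(p['pixels'],cv2.COLOR_RGB2BGR))
E
python3 - <<'E'
from h import *
o=r.observe(); print(o['time_s'],o['position'],o['orientation'],o['grip_width'])
for c in ['scene','side']:
    p=r.capture(c); save(p,c+'0')
    for t in ['nut_stand','carousel','turn_peg','lift_bar','walnut_center','hazelnut_center','bowl']:
        print(c,t,[(np.round(d['centre'],3),round(d['conf'],2)) for d in r.recognise(p,t)][:3])
E
```

```text
pics
0.0 [6.74260872e-01 1.72468192e-05 2.29965459e-01] [-1.210791    1.21089451 -1.20805812] 0.08529458407932089
scene nut_stand [(array([0.517, 0.087, 0.146]), 0.57)]
scene carousel [(array([0.533, 0.06 , 0.151]), 0.95), (array([0.486, 0.046, 0.159]), 0.27)]
scene turn_peg [(array([0.53 , 0.081, 0.151]), 0.69), (array([0.533, 0.067, 0.15 ]), 0.59)]
scene lift_bar [(array([0.531, 0.08 , 0.148]), 0.62)]
scene walnut_center [(array([0.575, 0.028, 0.176]), 0.63)]
scene hazelnut_center []
scene bowl [(array([0.6  , 0.254, 0.023]), 0.74)]
side nut_stand [(array([0.517, 0.006, 0.133]), 0.58)]
side carousel [(array([0.532, 0.057, 0.148]), 0.75)]
side turn_peg [(array([0.529, 0.058, 0.146]), 0.98)]
side lift_bar [(array([0.529, 0.044, 0.153]), 0.59), (array([0.532, 0.057, 0.146]), 0.51)]
side walnut_center [(array([0.57 , 0.013, 0.168]), 0.72)]
side hazelnut_center [(array([0.531, 0.058, 0.147]), 0.59)]
side bowl [(array([0.563, 0.33 , 0.057]), 0.58)]
```

View pics/scene0.png

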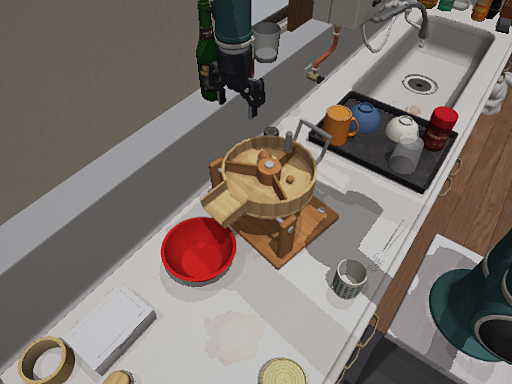

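View pics/side0.png

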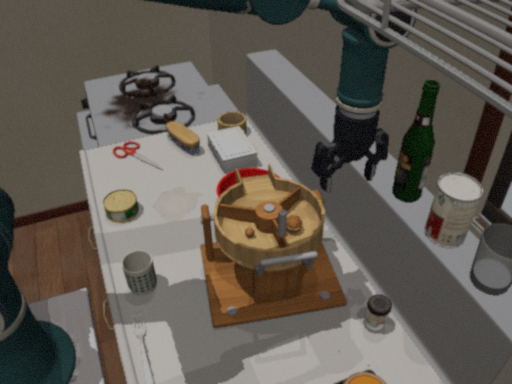

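```bash
python3 - <<'E'
import cv2
a=cv2.imread('pics/scene0.png')[100:270,180:350]; cv2.imwrite('pics/sz.png',cv2.resize(a,None,fx=3.5,fy=3.5,interpolation=2))
a=cv2.imread('pics/side0.png')[150:330,190:360]; cv2.imwrite('pics/iz.png',cv2.resize(a,None,fx=3.3,fy=3.3,interpolation=2))
E
```

```text
(no output)
```

View pics/sz.png

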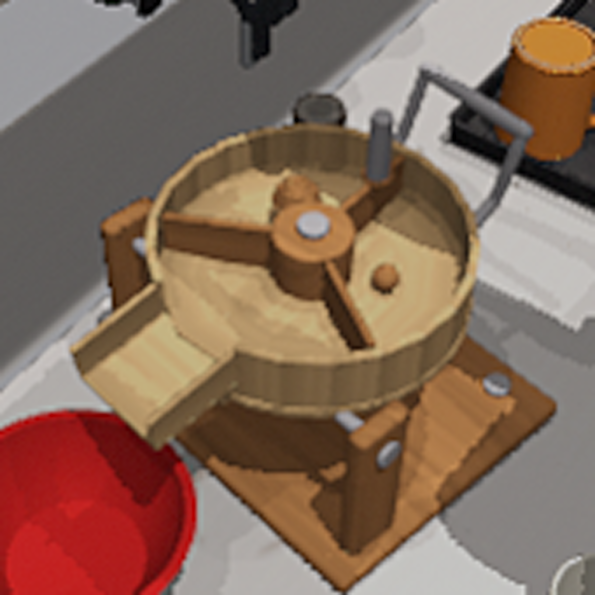

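View pics/iz.png

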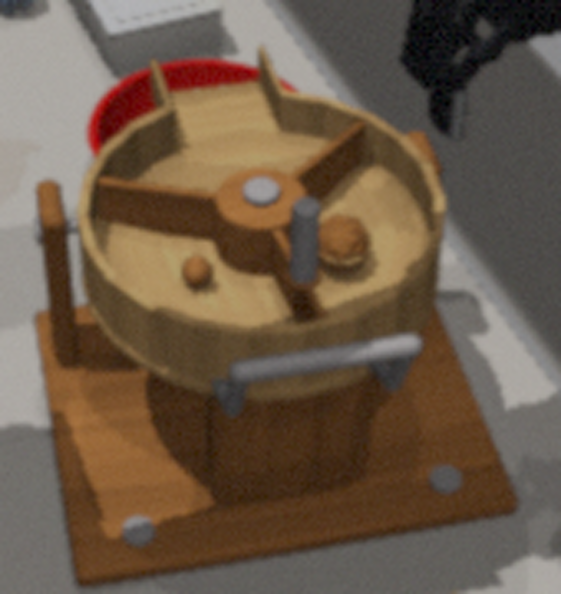

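```bash
cat > fit.py <<'E'
from h import *
from scipy.optimize import least_squares
P={c:r.capture(c) for c in ['scene','side']}
obs={'scene':dict(pt=(288.6,133.4),pb=(288.6,150.9),bl=(330,137.1),br=(302.3,120.6),hub=(180+313/3.5,100+224/3.5)),
'side':dict(pt=(282.7,211.5),pb=(282.1,234.8),bl=(261.8,262.1),br=(315.8,255.5),hub=(190+262/3.3,150+190/3.3))}
def proj(p,X): return cv2.projectPoints(np.array([X],float),cv2.Rodrigues(p['R'])[0],np.array(p['t'],float),p['intrinsics'],np.array(p['D'],float))[0].ravel()
def model(v):
    x,y,th,c,hz=v
    L=dict(pt=(-.07*np.cos(c),-.07*np.sin(c),.235),pb=(-.07*np.cos(c),-.07*np.sin(c),.183),bl=(-.155,.045,.205),br=(-.155,-.045,.205),hub=(0,0,hz))
    return {k:(x+np.cos(th)*a-np.sin(th)*b,y+np.sin(th)*a+np.cos(th)*b,z) for k,(a,b,z) in L.items()}
def res(v):
    m=model(v); return np.concatenate([proj(P[c],m[k])-obs[c][k] for c in P for k in obs[c]])
s=least_squares(res,[.53,.06,1.3,0,.19],loss='soft_l1')
print(np.round(s.x,4)); print(np.round(res(s.x).reshape(2,-1,2),1).tolist())
for k,v in model(s.x).items(): print(k,np.round(v,4))
for c in P: print(c,'cam',np.round(-P[c]['R'].T@P[c]['t'],2))
for c in P: print(r.observe()['joint_pos'])
E
python3 fit.py
```

```text
[0.5392 0.0538 1.3745 0.1185 0.1856]
[[[1.4, -1.1], [-0.2, -1.7], [0.2, 0.3], [0.3, -1.0], [0.2, -0.0]], [[-0.1, -0.1], [-0.3, -2.5], [0.9, -0.0], [-1.5, -1.1], [0.3, 0.0]]]
pt [ 0.5337 -0.0159  0.235 ]
pb [ 0.5337 -0.0159  0.183 ]
bl [ 0.4648 -0.0894  0.205 ]
br [ 0.5531 -0.107   0.205 ]
hub [0.5392 0.0538 0.1856]
scene cam [0.21 0.55 0.78]
side cam [ 0.26 -0.59  0.8 ]
[-3.68678501e-02  2.63853640e-01  1.60396979e+00 -7.79083321e-06
  1.27369438e+00 -3.68887022e-02]
[-3.68678501e-02  2.63853640e-01  1.60396979e+00 -7.79083321e-06
  1.27369438e+00 -3.68887022e-02]
```

```bash
python3 -m crank '[[[-0.1,-0.013,0.053],0,1],[[-0.2,-0.026,0.053],0,1],[[-0.234,-0.026,0.053],0,1],[[-0.234,-0.026,0.053],0,1],[[-0.234,-0.026,0.053],0,1]]'
python3 - <<'E'
from h import *
for c in ['scene','side','wrist']: save(r.capture(c),c+'1')
p=r.capture('side'); print(r.recognise(p,'turn_peg'))
import cv2
cv2.imwrite('pics/m1.png',np.hstack([cv2.resize(cv2.imread('pics/side1.png')[80:320,150:400],None,fx=1.6,fy=1.6),cv2.resize(cv2.imread('pics/wrist1.png'),(390,384))]))
E
```

```text
time_s: 1.52
position: [0.5355, -0.0156, 0.2635]
orientation: [-1.208, 1.208, -1.21]
ft_force: [-0.2, 0.2, 0.0]
grip_width: 0.0853
[{'centre': [0.5293, 0.054, 0.1457], 'conf': 0.59}]
```

View pics/m1.png

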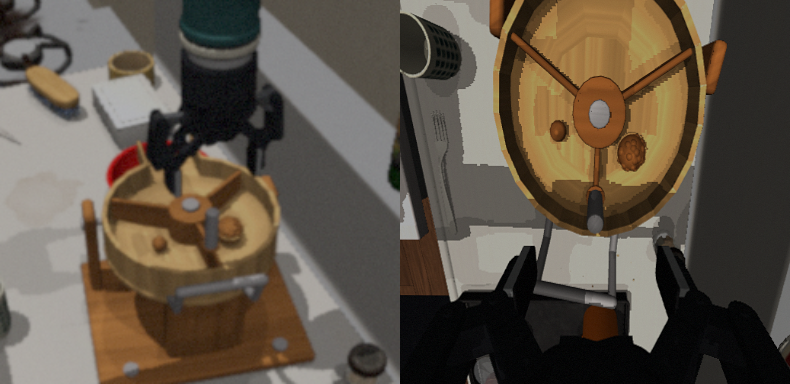

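```bash
python3 - <<'E'
from h import *
o=r.observe(); p=r.capture('wrist')
R=cv2.Rodrigues(np.array(o['orientation']))[0]; H=np.array(p['hand_eye']); print(np.round(H,3))
def pw(X):
    t=R.T@(np.array(X)-o['position']); c=H[:3,:3].T@(t-H[:3,3])
    return cv2.projectPoints(c[None],np.zeros(3),np.zeros(3),p['intrinsics'],np.array(p['D'],float))[0].ravel()
for X in [(.5337,-.0159,.235),(.5337,-.0159,.183),(.4648,-.0894,.205),(.5531,-.107,.205),(.5392,.0538,.1856)]: print(np.round(pw(X)))
E
```

```text
[[-0.     0.945  0.328 -0.085]
 [-0.    -0.328  0.945 -0.142]
 [ 1.     0.     0.    -0.   ]
 [ 0.     0.     0.     1.   ]]
[255. 226.]
[256. 199.]
[177. 287.]
[277. 303.]
[263. 115.]
```

View pics/wrist1.png

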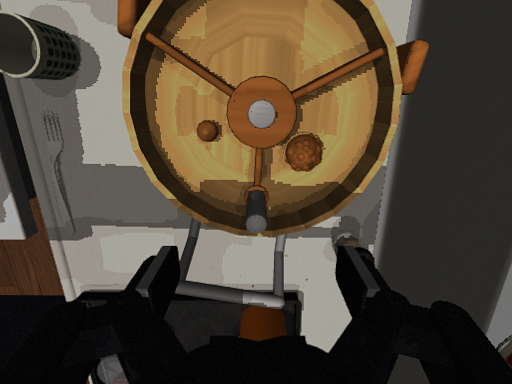

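```bash
python3 -m crank '[[[-0.003,0,-0.06],0,1],[[-0.003,0,-0.11],0,1],[[-0.003,0,-0.11],0,0.2],[[-0.003,0,-0.11],0,-1],[[-0.003,0,-0.11],0,-1],[[-0.003,0,-0.11],0,-1],[[-0.003,0,-0.11],0,-1],[[-0.003,0,-0.11],0,-1]]' 30
python3 - <<'E'
from h import *
for c in ['side','wrist']: save(r.capture(c),c+'2')
cv2.imwrite('pics/m2.png',np.hstack([cv2.resize(cv2.imread('pics/side2.png')[80:320,150:400],None,fx=1.6,fy=1.6),cv2.resize(cv2.imread('pics/wrist2.png'),(390,384))]))
E
```

```text
time_s: 2.82
position: [0.5344, -0.0156, 0.1984]
orientation: [-1.208, 1.207, -1.21]
ft_force: [-0.3, 0.4, 6.3]
grip_width: 0.0152
```

View pics/m2.png

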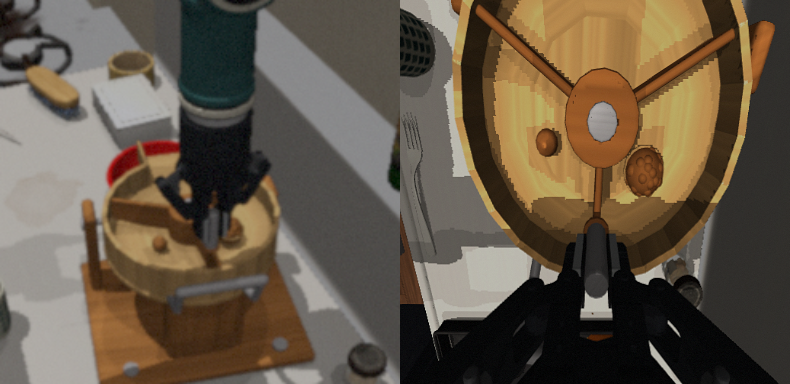

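```bash
python3 - <<'E'
import numpy as np
c=np.array([.5392,.0538]);
prev=None
for a in np.linspace(-1.640,.327,15):
    p=c+.07*np.array([np.cos(a),np.sin(a)]); print(round(a,3),p.round(4),((p-[.5344,-.0156])/.6).round(4))
E
```

```text
-1.64 [ 0.5344 -0.016 ] [-0.0001 -0.0007]
-1.499 [ 0.5442 -0.016 ] [ 0.0163 -0.0007]
-1.359 [ 0.5539 -0.0146] [0.0325 0.0016]
-1.218 [ 0.5634 -0.0119] [0.0483 0.0062]
-1.078 [ 0.5723 -0.0079] [0.0632 0.0129]
-0.938 [ 0.5806 -0.0026] [0.077  0.0216]
-0.797 [0.5881 0.0037] [0.0895 0.0322]
-0.656 [0.5946 0.0111] [0.1004 0.0445]
-0.516 [0.6001 0.0193] [0.1095 0.0581]
-0.375 [0.6043 0.0281] [0.1165 0.0729]
-0.235 [0.6073 0.0375] [0.1215 0.0885]
-0.095 [0.6089 0.0472] [0.1241 0.1047]
0.046 [0.6091 0.057 ] [0.1245 0.121 ]
0.186 [0.608  0.0668] [0.1226 0.1373]
0.327 [0.6055 0.0763] [0.1185 0.1531]
```

```bash
python3 -m crank '[[[0.016,-0.001,0],0,-1],[[0.0325,0.0015,0],0,-1],[[0.048,0.006,0],0,-1],[[0.063,0.013,0],0,-1],[[0.077,0.0215,0],0,-1],[[0.0895,0.032,0],0,-1],[[0.1,0.0445,0],0,-1],[[0.1,0.0445,0],0,-1]]'
```

```text
time_s: 3.92
position: [0.5947, 0.0117, 0.1982]
orientation: [-1.208, 1.207, -1.209]
ft_force: [-2.1, -1.2, 2.4]
grip_width: 0.0151
```

```bash
python3 -m crank '[[[0.009,0.0127,0],0,-1],[[0.016,0.0273,0],0,-1],[[0.021,0.043,0],0,-1],[[0.0237,0.059,0],0,-1],[[0.024,0.0755,0],0,-1],[[0.022,0.092,0],0,-1],[[0.018,0.1077,0],0,-1],[[0.018,0.1077,0],0,-1]]'
python3 - <<'E'
from h import *
for c in ['side','scene']: save(r.capture(c),c+'3')
cv2.imwrite('pics/m3.png',np.hstack([cv2.resize(cv2.imread('pics/'+c+'3.png')[80:320,150:400],None,fx=1.6,fy=1.6) for c in ['side','scene']]))
E
```

```text
time_s: 4.92
position: [0.6062, 0.0772, 0.1981]
orientation: [-1.206, 1.206, -1.209]
ft_force: [3.3, -1.0, -0.3]
grip_width: 0.015
```

View pics/m3.png

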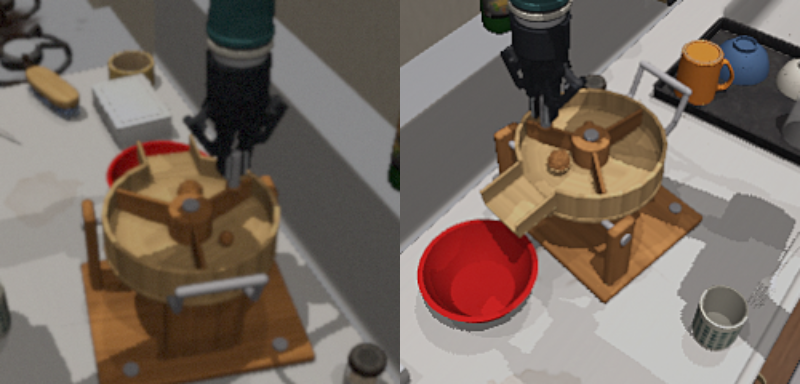

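```bash
python3 -m crank '[[[0,0,0],0,0],[[0,0,0],0,0],[[0,0,0],0,0],[[0,0,0.05],0,0],[[0,0,0.12],0,0],[[0,0,0.15],0,0],[[0,0,0.15],0,0]]'
python3 - <<'E'
from h import *
p=r.capture('scene'); save(p,'scene4')
o=r.observe(); w=r.capture('wrist'); save(w,'wrist4')
s=r.capture('side'); save(s,'side4')
for q in (p,s):
  d=r.silhouettes(q,'bowl')
  if d:
    m=d[0]['region'].astype('uint8'); print(d[0]['conf'],cv2.boundingRect(m))
  print(r.recognise(q,'bowl'))
cv2.imwrite('pics/m4.png',np.hstack([cv2.resize(cv2.imread('pics/scene4.png')[80:320,150:400],None,fx=1.6,fy=1.6),cv2.resize(cv2.imread('pics/wrist4.png'),(390,384))]))
E
```

```text
time_s: 5.9
position: [0.6071, 0.0771, 0.2898]
orientation: [-1.203, 1.204, -1.211]
ft_force: [-0.6, -0.4, -0.9]
grip_width: 0.043
[{'centre': [0.5991, 0.2533, 0.0233], 'conf': 0.61}, {'centre': [0.5515, 0.1129, 0.1707], 'conf': 0.19}]
0.64 (216, 168, 51, 28)
[{'centre': [0.5646, 0.3306, 0.0571], 'conf': 0.61}]
```

View pics/m4.png

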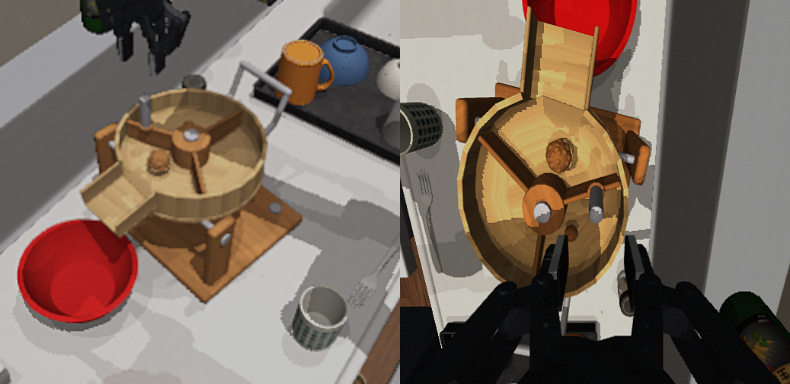

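```bash
python3 - <<'E'
from h import *
p=r.capture('scene')
def un(u,z):
    a=cv2.undistortPoints(np.array([[u]],float),p['intrinsics'],np.array(p['D'],float)).ravel()
    d=p['R'].T@np.array([a[0],a[1],1]); C=-p['R'].T@p['t']; return C+d*(z-C[2])/d[2]
for u in [(161.3,247.5),(236,243.7),(200,217),(198.5,246)]: print(un(u,.066).round(3))
g=[.509,-.098]; o=r.observe()['position']; print(((np.array(g)-o[:2])/.6).round(4))
E
```

```text
[0.648 0.32  0.066]
[0.518 0.21  0.066]
[0.636 0.203 0.066]
[0.583 0.266 0.066]
[-0.1612 -0.2915]
```

```bash
python3 -m crank '[[[-0.02,-0.036,0],0.11,0],[[-0.04,-0.072,0],0.22,0],[[-0.06,-0.108,0],0.33,0],[[-0.08,-0.144,0],0.44,0],[[-0.1,-0.18,0],0.55,0],[[-0.12,-0.216,0],0.66,0],[[-0.14,-0.252,0],0.77,0],[[-0.163,-0.292,0],0.875,0]]'
python3 -m crank '[[[0,0,0],0,0],[[0,0,0],0,0]]'
python3 - <<'E'
from h import *
o=r.observe(); p=r.capture('wrist'); save(p,'wrist5'); save(r.capture('side'),'side5')
R=cv2.Rodrigues(np.array(o['orientation']))[0]; H=np.array(p['hand_eye']); print(R.round(3),o['position'],o['joint_pos'])
def pw(X):
    t=R.T@(np.array(X)-o['position']); c=H[:3,:3].T@(t-H[:3,3])
    return cv2.projectPoints(c[None],np.zeros(3),np.zeros(3),p['intrinsics'],np.array(p['D'],float))[0].ravel()
for X in [(.4648,-.0894,.205),(.5531,-.107,.205),(.509,-.098,.205)]: print(np.round(pw(X)))
z=R[:,2]; print(np.degrees(np.arctan2(z[1],z[0])))
cv2.imwrite('pics/m5.png',np.hstack([cv2.imread('pics/wrist5.png')[:, :],cv2.resize(cv2.imread('pics/side5.png')[80:320,150:330],(288,384))]))
E
```

```text
time_s: 7.3
position: [0.5074, -0.0988, 0.2864]
orientation: [-1.564, 0.15, -0.148]
ft_force: [1.3, 0.6, -0.5]
grip_width: 0.0425
time_s: 7.55
position: [0.5075, -0.0985, 0.2863]
orientation: [-1.563, 0.152, -0.15]
ft_force: [1.3, -0.7, 0.3]
grip_width: 0.0426
[[ 0.982 -0.001  0.191]
 [-0.191  0.002  0.982]
 [-0.002 -1.     0.002]] [ 0.50749677 -0.09853883  0.2862741 ] [-0.24136072 -0.06741724  1.86498411  0.0021286   1.34563172 -1.62082222]
[258. 148.]
[257. 245.]
[258. 200.]
79.0099040499778
```

View pics/m5.png

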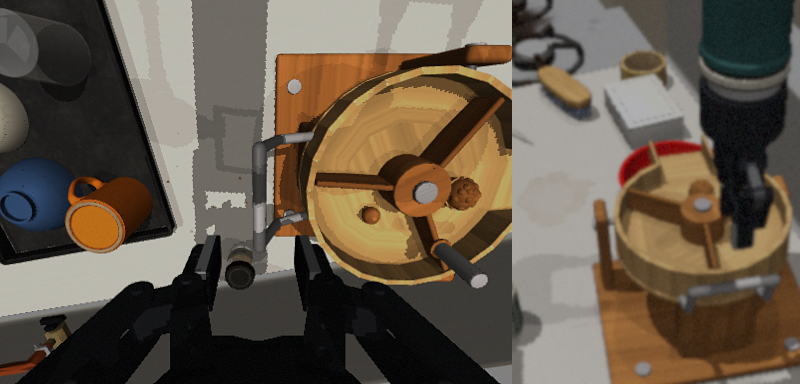

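```bash
python3 -m crank '[[[0.002,0,-0.06],0,0],[[0.002,0,-0.12],0,0],[[0.002,0,-0.168],0,0],[[0.002,0,-0.168],0,0],[[0.002,0,-0.168],0,-1],[[0.002,0,-0.168],0,-1],[[0.002,0,-0.168],0,-1],[[0.002,0,-0.168],0,-1]]' 40
python3 - <<'E'
from h import *
for c in ['wrist','scene']: save(r.capture(c),c+'6')
cv2.imwrite('pics/m6.png',np.hstack([cv2.imread('pics/wrist6.png'),cv2.resize(cv2.imread('pics/scene6.png')[60:300,170:350],(288,384))]))
E
```

```text
time_s: 8.65
position: [0.5105, -0.0975, 0.1875]
orientation: [-1.562, 0.147, -0.151]
ft_force: [1.2, 5.6, 5.0]
grip_width: 0.0106
```

View pics/m6.png

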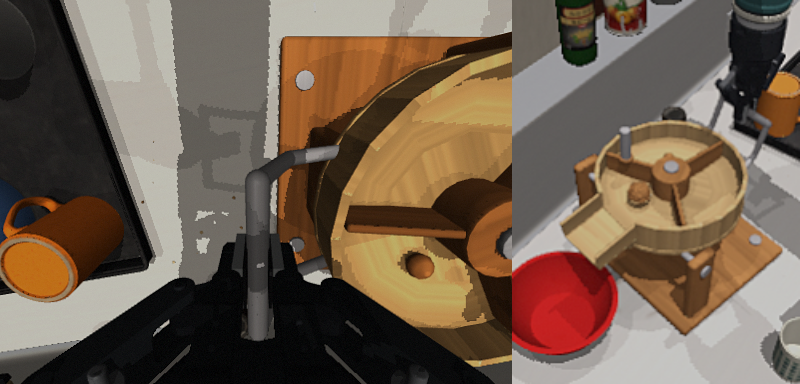

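```bash
python3 - <<'E'
import numpy as np
for t in np.arange(0,.46,.05):
    d=-.215*np.cos(t)+.08*np.sin(t)+.215; z=.08*np.cos(t)+.215*np.sin(t)-.08
    print(round(t,3),(np.array([.195*d,.981*d,z])/.6).round(4))
E
```

```text
0.0 [0. 0. 0.]
0.05 [0.0014 0.007  0.0177]
0.1 [0.0029 0.0148 0.0351]
0.15 [0.0047 0.0235 0.0521]
0.2 [0.0066 0.033  0.0685]
0.25 [0.0086 0.0433 0.0845]
0.3 [0.0108 0.0544 0.0999]
0.35 [0.0132 0.0662 0.1148]
0.4 [0.0156 0.0787 0.129 ]
0.45 [0.0183 0.0919 0.1426]
```

```bash
python3 -m crank '[[[0.0014,0.007,0.018],0,-1],[[0.003,0.015,0.035],0,-1],[[0.0047,0.0235,0.052],0,-1],[[0.0066,0.033,0.0685],0,-1],[[0.0086,0.0433,0.0845],0,-1],[[0.0108,0.0544,0.1],0,-1],[[0.0132,0.066,0.115],0,-1],[[0.0132,0.066,0.115],0,-1]]'
python3 - <<'E'
from h import *
for c in ['side','scene']: save(r.capture(c),c+'7')
cv2.imwrite('pics/m7.png',np.hstack([cv2.resize(cv2.imread('pics/'+c+'7.png')[80:320,150:400],None,fx=1.6,fy=1.6) for c in ['side','scene']]))
E
```

```text
time_s: 9.75
position: [0.5181, -0.0578, 0.2581]
orientation: [-1.563, 0.147, -0.151]
ft_force: [-4.6, -5.1, 2.4]
grip_width: 0.0102
```

View pics/m7.png

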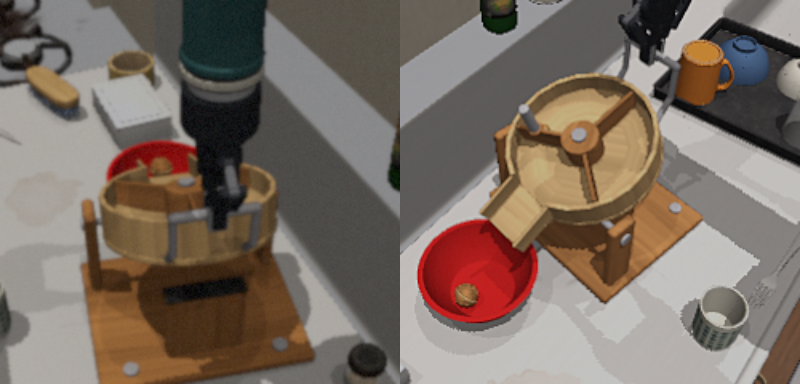

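```bash
python3 -m crank '[[[-0.0024,-0.012,-0.015],0,-1],[[-0.0046,-0.023,-0.03],0,-1],[[-0.0066,-0.033,-0.046],0,-1],[[-0.0085,-0.0427,-0.063],0,-1],[[-0.0103,-0.0514,-0.08],0,-1],[[-0.0118,-0.059,-0.097],0,-1],[[-0.013,-0.066,-0.116],0,-1],[[-0.013,-0.066,-0.117],0,-1]]'
```

```text
time_s: 10.85
position: [0.5106, -0.0975, 0.1897]
orientation: [-1.562, 0.147, -0.152]
ft_force: [-7.1, 4.0, 15.1]
grip_width: 0.0101
```

```bash
python3 -m crank '[[[0,0,0],0,-0.4],[[0,0,0],0,0],[[0,0,0],0,0],[[0,0,0],0,0],[[0,0,0.05],0,0],[[0,0,0.1],0,0],[[0,0,0.17],0,0],[[0,0,0.17],0,0]]'
python3 -m crank '[[[0,-0.05,0.02],0,0],[[0,-0.1,0.02],0,0],[[0,-0.1,0.02],0,0],[[0,-0.1,0.02],0,0]]'
python3 - <<'E'
from h import *
for c in ['side','scene']:
  p=r.capture(c); save(p,c+'8')
  for t in ['walnut_center','hazelnut_center']: print(c,t,r.recognise(p,t))
cv2.imwrite('pics/m8.png',np.hstack([cv2.resize(cv2.imread('pics/'+c+'8.png')[80:320,150:400],None,fx=1.6,fy=1.6) for c in ['side','scene']]))
E
```

```text
time_s: 11.85
position: [0.513, -0.0981, 0.2961]
orientation: [-1.563, 0.141, -0.158]
ft_force: [-0.4, -0.2, -0.2]
grip_width: 0.0426
time_s: 12.35
position: [0.5125, -0.1575, 0.3069]
orientation: [-1.562, 0.143, -0.157]
ft_force: [0.8, -0.1, -0.1]
grip_width: 0.0425
side walnut_center []
side hazelnut_center [{'centre': [0.581, 0.046, 0.1566], 'conf': 0.5}]
scene walnut_center [{'centre': [0.5851, 0.2394, 0.0348], 'conf': 0.61}]
scene hazelnut_center []
```

View pics/m8.png

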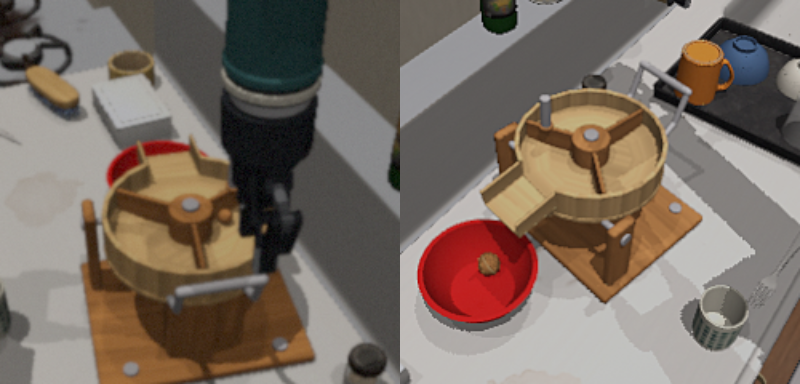

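```bash
python3 -m crank '[[[0,0,0],0,0],[[0,0,0],0,0],[[0,0,0],0,0],[[0,0,0],0,0],[[0,0,0],0,0],[[0,0,0],0,0],[[0,0,0],0,0],[[0,0,0],0,0]]'
python3 - <<'E'
from h import *
p=r.capture('scene'); save(p,'scene9'); print(r.recognise(p,'walnut_center'))
a=cv2.imread('pics/scene0.png')[100:270,150:350]; b=cv2.imread('pics/scene9.png')[100:270,150:350]
cv2.imwrite('pics/m9.png',cv2.resize(np.hstack([a,b]),None,fx=2,fy=2))
c=cv2.absdiff(a,b).max(2); print('bar-region mean diff',c[15:60,148:185].mean())
E
```

```text
time_s: 13.65
position: [0.513, -0.1574, 0.3079]
orientation: [-1.563, 0.14, -0.157]
ft_force: [0.2, 1.3, -0.7]
grip_width: 0.0428
[{'centre': [0.5853, 0.2362, 0.033], 'conf': 0.53}]
bar-region mean diff 20.935135135135134
```

View pics/m9.png

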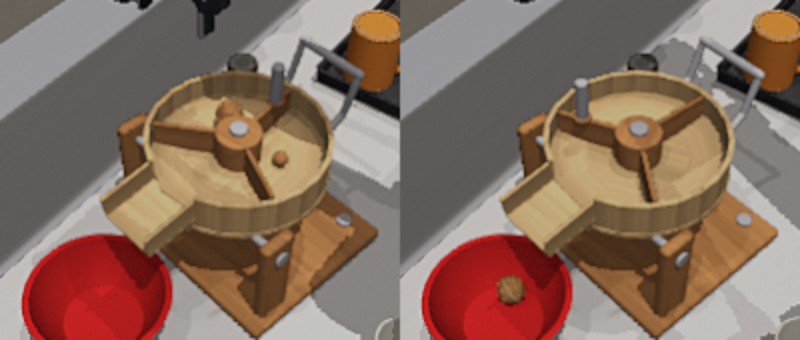

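```bash
python3 -c "
from h import *
print(r.hand_in())"
```

```text
the job is handed in; nothing more can be done
None
```

The walnut is in the bowl, the hazelnut is still in the carousel and the cradle is level again. I handed the job in about 13.7 s into the 56 s allowed.

**What I did:** I gripped the peg and turned the carousel by about +1.97 rad, so the walnut's compartment faced the spout, then let go. I gripped the bar and tipped the cradle to about 0.35 rad, and the walnut rolled down the spout into the bowl. I then lowered the cradle, released the bar and moved the arm clear.

**Last checks:**
- **Walnut:** the scene camera shows it in the bowl, at about (0.585, 0.236). It moved only about 3 mm between the last two looks.
- **Hazelnut:** the side camera shows it in its compartment, behind a divider. The scene camera can't see it there, so the network missed it in that picture.
- **Level:** by eye, the bar and ring look the same as in the first picture. The pixel comparison around the bar gave a mean difference of about 21, which I put down to changed shadows, so it didn't confirm this by itself.
- **Force:** the wrist read about 15 N upward at the end of lowering, probably from pressing lightly on the level stop. It went back to about zero after release.

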